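# Lock the honing arbor with its pin

## Robot

A 6-joint arm with a two-finger parallel gripper is mounted at the origin on the work surface. World frame = base frame: x ahead of the robot, y to its left, z up, the work surface at z = 0. Lengths are in m, angles in rad, forces in N, time in s.
With the tool pointing down it reaches from about 0.35 to 0.775 m from the base axis. Payload 7.3 kg.
Tool frame: the origin (TCP) lies between the finger pads; the fingertips stand 17 mm ahead of it and the grasp point (between the pads) lies 2 mm behind it; z points along the fingers, y is the line along which they close (so a half turn about z gives the same grasp; the last joint's range is limited). The gripper opens to 92 mm and grips with 3 to 60 N. Pads are 19 mm wide; open, the fingers measure 130 mm over their backs; the gripper's body (75 mm by 190 mm) begins 47 mm behind the grasp point.
Start: joints at [-1.394, 0.342, 1.524, -0, 1.275, -0.146], TCP at [0.167, -0.498, 0.244] pointing down, gripper open.
Joint ranges: [-2.53, 2.53], [-0.77, 2.02], [0.04, 2.7], [-1, 4.14], [0.28, 2.66], [-3.11, 3.11]. Speed limits (rad/s): [2.57, 2.57, 3.14, 3.14, 3.14, 3.14].

## Interface

Orientations are given as [roll, pitch, yaw] about the fixed x, y, z axes, in that order (R = Rz(yaw) Ry(pitch) Rx(roll)).
In Python, from cell import robot, optics gives the robot as it stands.
- The arm moves only by the tool play_rows, never from a script. Its argument "rows" is a list of rows, each a list of 7 numbers: the shift along the tool's x, y, z in cm, then the turn, a rotation vector about the tool's x, y, z in rad, then the opening, from 0 (shut) to 1 (fully open). In form: [[tx, ty, tz, wx, wy, wz, grip], ...]. A call has 1 to 20 rows; each row is the pose to reach, as a shift and turn from the pose commanded when the call began, along the tool's axes at that moment; what a row does not reach only later rows make up. A row lasts 1/10 s, in which the tool goes at most 50 mm and 8.59 degrees, less where a joint would pass 70% of its speed; a pose out of reach is approached as far as the arm can. A call with a gripper value outside its range is refused whole. The fingers move at their own pace and stop on an object; "squeeze" is the grip in N (left out, the last holds). Time passes only in rows, so rows that repeat a pose let the fingers close. It gives the time, the measured TCP pose, the force, the opening and the grip force at its end, in the units of the state.
- robot.observe(): the state, without advancing time (a new reading comes with each control period).
- optics.read_camera(name): name is "scene" or "top" or "wrist"; returns (picture, depth): 400x640x3 uint8, red, green, blue; 400x640 float32, m along the optical axis (not along the pixel's ray), 0 where there is no reading.
- optics.camera_model(name): a dict with "fx", "fy", "cx", "cy" (pixels), "origin" and "rotation" of the camera in the world; the wrist camera has in their place "tool_from_camera" (4x4, takes a point from camera to tool coordinates, whose origin is the TCP and whose axes are the flange's). Camera axes: x right, y up, looking along -z (the intrinsics and any distortion apply to the point x, -y, -z); pixel columns grow to the right and rows downward; lengths in m; the calibration is good to about 2 mm. A picture is of the moment at which its call begins: read the wrist's pose just before it. camera_model takes no time and is no camera call.
- robot.hand_in(): hands the job in; it is judged then, once.
The state is a dict: "time": time; "qpos": joint angles; "qvel": joint speeds; "joint_efforts": joint torques, N m; "tool_pos": TCP position; "tool_rot": TCP orientation; "contact_force": force on the tool from outside, world axes, zero at the start; "torque": the same for the moment, N m; "opening": finger opening in m; "grip_force": force on a finger pad.
Only numpy, scipy, OpenCV 4.12 (cv2) and the standard library are available. Lean on these libraries where they do the work, as an engineer would, in place of code of your own. Each camera call takes 0.05 s, during which the arm holds its last target. There are 200 camera calls.

## Task

Lock the arbor of the honing machine so that its wheel can be changed: stand the red-headed lock pin from the rack in the hole on top of the bearing away from the wheel, turn the wheel by hand until the pin drops through the hidden cross-hole in the arbor, then push the pin down past its spring catch until its head sits flush on the bearing, and leave it there. Work by feel: stop turning as soon as the pin catches, never wrench the wheel against the pin or force the pin, and leave everything else on the bench where it lies.

Things in the scene. Friction and masses are not known exactly. Their poses are not given: they have to be found in the camera images.
- lock_pin_head (a point): Centre of the red head of the loose lock pin, half-way up the head; z axis up along the pin. The head is a knurled cylinder 22 mm across and 20 mm tall, its flat underside 10 mm below this point. At the start the pin stands upright in one of the rack's two holes, the head's underside 24 mm above the top of the rack.
- lock_pin: The whole lock pin, about 60 g; origin at the middle of its nose, 78 mm below the centre of the head; z axis up along the pin. Steel shank 10 mm across and 68 mm long below the head, the lowest 4 mm tapering to a flat nose 5 mm across.
- lock_hole (a point): Mouth of the upright lock hole: centre, on the flat top of the bearing boss (34 x 34 mm), 158 mm above the bench; z axis up, y axis along the arbor, away from the wheel. Hole 11 mm wide, 1 mm bevel, running 28 mm down to the arbor. A pin let go in it rides on the arbor, head centre 50 mm above this point, until a cross-hole comes round; fully home it is 10 mm above.
- arbor_in_bearing (a point): Arbor axis under the lock hole (arbor 30 mm thick). It has two cross-holes, 12 mm wide, at right angles, hidden in the bearing: one lines up every quarter turn, at a wheel angle that nothing outside shows; at the start it is at least 0.4 rad away. As one comes round slowly (up to 0.5 rad/s) the pin falls in by its weight and the wheel is caught with under 0.3 rad play.
- spring_catch (a point): Spring-loaded ball in the bush under the arbor. A pin fallen through the arbor stops on it with its head centre about 16 mm above the lock hole's mouth; pushing the head down with 10 to 20 N brings it past the ball and home. A side load left on the wheel jams the pin: ease the wheel back a little (some 5 mm at the rim) before letting go of it.
- honing_arbor: The fixed honing machine, a cast-iron bench arbor on a 130 x 170 mm foot; origin on the bench, axes as the lock hole's. Pin and machine are marred if the contact forces between them add up to over 100 N: about 10 N more than turning takes at the wheel's rim against the caught pin, or a shove of over 50 N on the head. A bearing between wheel and lock hole has an oil cup rising to 156 mm above the bench.
- wheel_centre (a point): Centre of the honing wheel on the arbor's axis, 115 mm above the bench; fixed to the frame, it does not turn with the wheel. y axis along the arbor (level), from the wheel towards the lock hole, which is 175 mm that way; z up. Wheel: plain disc 160 mm in diameter, 30 mm thick, flanges 54 mm across at its middle. The nearest bearing's face is 58 mm along +y from here.
- wheel_rim_top (a point): Topmost point of the wheel's rim, mid-thickness, 195 mm above the bench; axes as at the wheel's centre, does not turn. The flat wooden sides can be pinched here from above, across the 30 mm, and led round the arbor's axis. The wheel turns either way without end; 3 to 5 N at the rim turns it and it stays where it is left.
- pin_rack: Fixed wooden block 160 x 50 x 50 mm with two holes, 80 mm apart along its own x axis, in which the lock pin and the drift pin stand; origin at the centre of its underside. Which pin is in which hole varies.
- drift_pin_head (a point): Bystander: centre of the black head (18 mm across, 16 mm tall) of the other pin in the rack. Leave it there.
- spanner: Bystander: steel spanner 200 mm long lying flat beside the machine; origin at its middle, underside.
- wide_gouge: Bystander: carving gouge lying flat, dark wooden handle, 245 mm long; origin near its middle, underside.
- narrow_gouge: Bystander: carving gouge lying flat, light wooden handle, 245 mm long; origin near its middle, underside.
- mallet: Bystander: round beech carver's mallet standing on its head, handle up, 92 mm across, 232 mm tall; origin at the centre of its underside.
- tape_roll: Bystander: yellow roll of tape lying flat, 104 mm across, 25 mm tall; origin at the centre of its underside.
- sign_board: Bystander: brown sign board with gilded border, 110 x 320 x 22 mm, lying flat; origin at the centre of its underside.
- honing_compound: Bystander: green bar of honing compound 90 x 32 x 26 mm lying flat; origin at the centre of its underside.

How it is judged:
By the outcome, as a careful person would: the job done as asked, in the order asked, and still so for the second after the job is handed in, with the robot touching nothing.
It also fails if it takes over 72 s, if anything falls off the work surface, if the arm or the gripper's body presses on something with over 40 N, if the wrist force passes 120 N, or if a joint passes its speed limit or range.

## Working session

There is one attempt and no reset: what is moved stays moved. The work goes in short steps, Python scripts to look and compute and a tool call to move; the robot and the scene stay as the last step left them, time stands still between calls to the robot, and variables do not carry over. Pictures are saved under pics/ and viewed, at most 10 in all, crops included, and the job is handed in when it is done.

Besides the shell and the picture viewer there is one more tool, called after ">>>" in YAML: its name, and indented under it one key for each argument. play_rows: Moves the arm, as the interface text tells. Its arguments: {"type":"object","properties":{"rows":{"type":"array"},"squeeze":{"type":"number"}},"required":["rows"]}

```bash
mkdir -p pics
cat > h.py <<'E'
import numpy as np, cv2
from scipy.spatial.transform import Rotation as R
from cell import robot, optics
def pts(name):
    s=robot.observe(); im,d=optics.read_camera(name); m=optics.camera_model(name)
    v,u=np.mgrid[0:400,0:640]
    c=np.stack([(u-m['cx'])/m['fx']*d,-(v-m['cy'])/m['fy']*d,-d],-1)
    if 'origin' in m: w=c@np.array(m['rotation']).T+np.array(m['origin'])
    else:
        T=np.array(m['tool_from_camera']); t=c@T[:3,:3].T+T[:3,3]
        w=t@R.from_euler('xyz',s['tool_rot']).as_matrix().T+np.array(s['tool_pos'])
    w[d==0]=np.nan
    return im,d,w,m,s
E
python3 - <<'E'
from h import *
for n in ['scene','top']:
    im,d,w,m,s=pts(n); cv2.imwrite(f'pics/{n}.png',im[:,:,::-1]); np.savez(f'{n}.npz',im=im,w=w)
    print(n,{k:(np.round(v,3).tolist() if not isinstance(v,str) else v) for k,v in m.items()})
print(s); print(optics.camera_model('wrist'))
E
```

```text
Traceback (most recent call last):
  File "h.py", line 8, in pts
    if 'origin' in m: w=c@np.array(m['rotation']).T+np.array(m['origin'])
                        ~~~~~~~~~~~~~~~~~~~~~~~~~~~^~~~~~~~~~~~~~~~~~~~~~
ValueError: operands could not be broadcast together with shapes (400,640) (3,)
```

```bash
sed -i "s/np.array(m\['rotation'\]).T/rot(m['rotation']).T/" h.py; sed -i "3a def rot(r):\n    r=np.array(r); return r if r.ndim==2 else R.from_euler('xyz',r).as_matrix()" h.py
python3 - <<'E'
from h import *
for n in ['scene','top']:
    im,d,w,m,s=pts(n); cv2.imwrite(f'pics/{n}.png',im[:,:,::-1]); np.savez(f'{n}.npz',im=im,w=w)
    print(n,m, np.nanpercentile(w[...,2],[5,50,95]))
print(s); print(optics.camera_model('wrist'))
E
```

```text
scene {'fx': 482.58326545089227, 'fy': 482.58326545089227, 'cx': 321.79355218987695, 'cy': 197.4539842796369, 'origin': array([ 1.357887  , -0.13538087,  1.07916589]), 'rotation': array([ 0.70040041, -0.00580671,  1.26938257])} [-0.75061511  0.0008336   0.16275589]
top {'fx': 414.492835159989, 'fy': 414.492835159989, 'cx': 318.5143329915592, 'cy': 200.09292489109177, 'origin': array([0.39157892, 0.09312069, 1.25545855]), 'rotation': array([ 0.18506409,  0.00159254, -1.58862938])} [-0.75506841 -0.0017837   0.25213874]
{'time': 0.1, 'qpos': array([-1.39401385e+00,  3.42671831e-01,  1.52492137e+00, -1.29883318e-05,
        1.27542600e+00, -1.46001733e-01]), 'qvel': array([ 0.00222828, -0.00201531, -0.00262372, -0.00124909, -0.00085206,
       -0.00079482]), 'joint_efforts': array([ 1.73006312e-03, -4.32003951e+01, -2.44695979e+01,  7.19945692e-02,
        5.25556575e-02, -4.63798779e-05]), 'tool_pos': array([ 0.1664891 , -0.49753496,  0.24310475]), 'tool_rot': array([-3.14017948e+00, -1.95250165e-04,  3.22787862e-01]), 'contact_force': array([0.17011769, 0.18892706, 0.9240162 ]), 'torque': array([ 0.02880154,  0.02889014, -0.02773303]), 'grip_force': 0.0, 'opening': 0.09202866856356991}
{'fx': 359.0066610409778, 'fy': 359.0066610409778, 'cx': 323.1401018237773, 'cy': 194.96645508030602, 'tool_from_camera': array([[ 1.47976349e-03,  9.54656630e-01,  2.97705439e-01,
         8.01192502e-02],
       [ 9.99997742e-01, -9.58608344e-04, -1.89656708e-03,
        -4.77143861e-04],
       [-1.52518742e-03,  2.97707574e-01, -9.54655893e-01,
        -1.40068359e-01],
       [ 0.00000000e+00,  0.00000000e+00,  0.00000000e+00,
         1.00000000e+00]])}
```

View pics/scene.png

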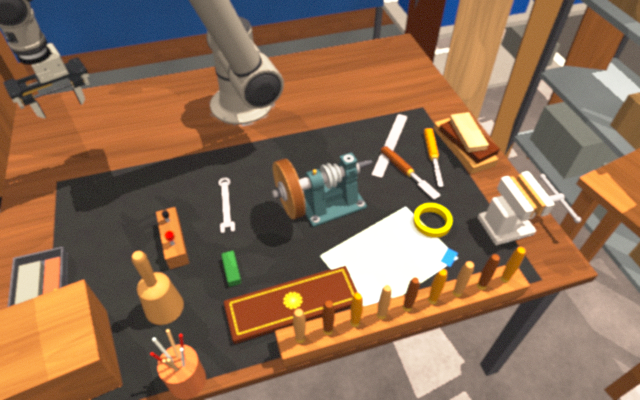

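View pics/top.png

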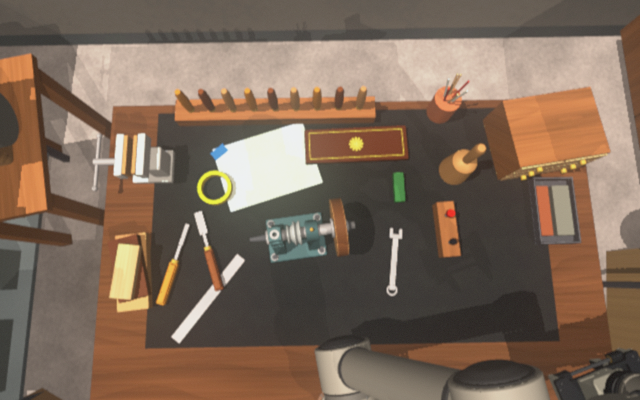

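The scene view shows the red pin at (169,237) with the black one at (166,215), and the wheel at (289,190). The far bearing is near (350,162). In the top view the red head is at (450,213), the wheel at (340,228) and the far bearing at about (278,234).

Run:
```python
from h import *
for n,box in [('scene',(225,250,155,185)),('top',(205,222,440,460))]:
    z=np.load(n+'.npz'); im,w=z['im'].astype(int),z['w']
    a,b,c,e=box; r=im[a:b,c:e]; m=(r[...,0]>130)&(r[...,1]<50)&(r[...,2]<60)
    P=w[a:b,c:e][m]; print(n,'red',m.sum(),np.nanmedian(P,0),np.nanmax(P[:,2]),P[P[:,2]>np.nanmax(P[:,2])-.004].mean(0))
    # machine region
    Q=w.reshape(-1,3); C=im.reshape(-1,3)
    reg=(Q[:,0]>.3)&(Q[:,0]<.75)&(Q[:,1]>-.1)&(Q[:,1]<.35)
    k=reg&(Q[:,2]>.15)&(Q[:,2]<.166); 
    k2=reg&(Q[:,2]>.17)&(Q[:,2]<.22)
    print('top of wheel',k2.sum(),np.nanmean(Q[k2],0),np.ptp(Q[k2],0), Q[k2].min(0),Q[k2].max(0))
    k3=k&(C[:,0]<C[:,1])&(Q[:,1]>.1); print('boss',k3.sum(),np.median(Q[k3],0),Q[k3].min(0),Q[k3].max(0))
    # wheel axis: PCA in xy of the wheel top
    X=Q[k2][:,:2]; ww,V=np.linalg.eigh(np.cov(X.T)); print(V[:,0],np.sqrt(ww))
z=np.load('top.npz'); im=z['im']
a=cv2.resize(im[170:280,230:380],None,fx=5,fy=5,interpolation=cv2.INTER_CUBIC); cv2.imwrite('pics/m.png',a[:,:,::-1])
```

```text
scene red 53 [ 0.57414052 -0.28545338  0.09361519] 0.09779964385104256 [ 0.57062625 -0.28531038  0.09549501]
top of wheel 461 [0.54383371 0.03393712 0.18643543] [0.11799089 0.04301538 0.02914171] [0.47570043 0.01242374 0.17003701] [0.59369132 0.05543912 0.19917872]
boss 101 [0.51563411 0.20462558 0.15747293] [0.48873314 0.18892212 0.15063656] [0.52746446 0.22692948 0.16320546]
[ 0.16446859 -0.98638232] [0.00946818 0.02952245]
top red 9 [ 0.56232935 -0.27475141  0.09311322] 0.0947300682887593 [ 0.56346778 -0.27549242  0.09381845]
top of wheel 514 [0.52591514 0.03783069 0.18637527] [0.11685185 0.04218873 0.02891161] [0.46913849 0.016444   0.17015612] [0.58599034 0.05863274 0.19906773]
boss 104 [0.5027517  0.21100573 0.15658971] [0.48912467 0.19262113 0.1508964 ] [0.5236828  0.22993815 0.16159317]
[ 0.12227789 -0.9924959 ] [0.00887101 0.03268308]
```

View pics/m.png

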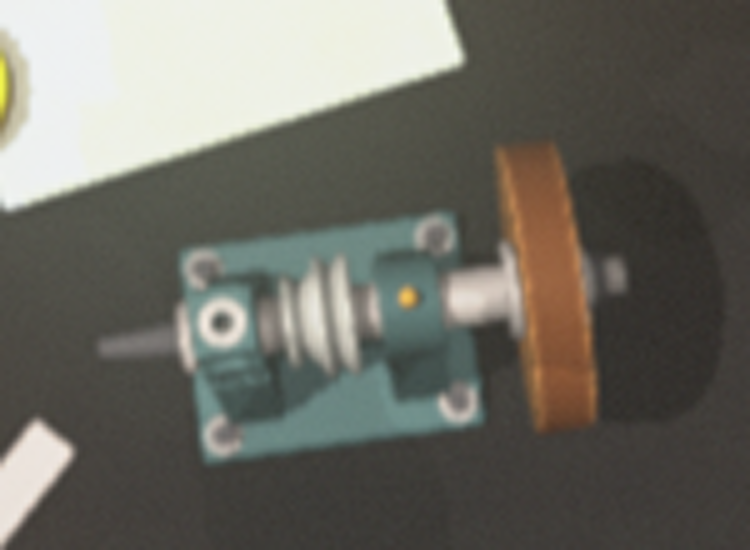

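The crop shows the lock hole at (222,321), which is (274.4,234.2) in the full picture. The wheel band is at about (548,290), and the oil cup at (408,296).

Run:
```python
from h import *
for n in ['scene','top']:
    z=np.load(n+'.npz'); Q=z['w'].reshape(-1,3); C=z['im'].reshape(-1,3).astype(int)
    reg=(Q[:,0]>.55)&(Q[:,0]<.85)&(Q[:,1]>-.5)&(Q[:,1]<-.1)
    for a,b in [(.04,.058),(.1,.15),(.2,.24)]:
        k=reg&(Q[:,2]>a)&(Q[:,2]<b)
        print(n,a,k.sum(),np.median(Q[k],0).round(3),np.percentile(Q[k],3,axis=0).round(3),np.percentile(Q[k],97,axis=0).round(3))
    print(z['w'][234,274] if n=='top' else '')
z=np.load('top.npz');im=z['im']
m=optics.camera_model('top')
def cast(u,v,h):
    r=rot(m['rotation'])@np.array([(u-m['cx'])/m['fx'],-(v-m['cy'])/m['fy'],-1]);o=np.array(m['origin']);return o+r*(h-o[2])/r[2]
print('hole',cast(274.4,234.2,.158),'red',cast(450.5,213,.094),'black',cast(454,241,.09))
```

```text
scene 0.04 693 [ 0.606 -0.301  0.05 ] [ 0.556 -0.462  0.041] [ 0.823 -0.263  0.057]
scene 0.1 1520 [ 0.74  -0.447  0.122] [ 0.692 -0.496  0.103] [ 0.844 -0.304  0.15 ]
scene 0.2 232 [ 0.723 -0.331  0.225] [ 0.708 -0.344  0.202] [ 0.73  -0.319  0.235]

top 0.04 539 [ 0.605 -0.299  0.049] [ 0.552 -0.465  0.041] [ 0.832 -0.258  0.057]
top 0.1 1596 [ 0.738 -0.456  0.137] [ 0.681 -0.497  0.103] [ 0.843 -0.302  0.15 ]
top 0.2 135 [ 0.709 -0.325  0.226] [ 0.699 -0.339  0.203] [ 0.722 -0.316  0.234]
[0.51083866 0.21417679 0.1278318 ]
hole [0.50709707 0.20987573 0.158     ] red [ 0.56503829 -0.28207546  0.094     ] black [ 0.48604943 -0.2871133   0.09      ]
```

>>> play_rows:
  rows:
    - [4.5,-0.8,0.4,0,0,0.02,1]
    - [9,-1.6,0.8,0,0,0.04,1]
    - [13.5,-2.4,1.2,0,0,0.06,1]
    - [18,-3.2,1.6,0,0,0.08,1]
    - [22.5,-4,2,0,0,0.1,1]
    - [27,-4.8,2.4,0,0,0.12,1]
    - [31.5,-5.6,2.8,0,0,0.14,1]
    - [36,-6.4,3.2,0,0,0.16,1]
    - [40,-7.2,3.6,0,0,0.18,1]
    - [44.6,-7.9,4,0,0,0.18,1]
    - [44.6,-7.9,4,0,0,0.18,1]
    - [44.6,-7.9,4,0,0,0.18,1]

```text
time: 1.35
tool_pos: [0.5648, -0.2806, 0.2027]
tool_rot: [-3.141, 0.002, 0.145]
contact_force: [-1.1, -0.3, 0.3]
opening: 0.0918
grip_force: 0.0
```

```bash
cat > look.py <<'E'
from h import *
import sys
im,d,w,m,s=pts('wrist'); i=im.astype(int)
cv2.imwrite('pics/w%d.png'%int(s['time']*100),im[:,:,::-1])
k=((i[...,0]>110)&(i[...,1]<60)&(i[...,2]<70)).astype(np.uint8)
n,l,st,c=cv2.connectedComponentsWithStats(k)
T=np.array(m['tool_from_camera']);Rt=R.from_euler('xyz',s['tool_rot']).as_matrix()
def wcast(u,v,h):
    r=Rt@T[:3,:3]@np.array([(u-m['cx'])/m['fx'],-(v-m['cy'])/m['fy'],-1]);o=Rt@T[:3,3]+s['tool_pos'];return o+r*(h-o[2])/r[2]
if __name__=='__main__':
    print(s['time'],s['tool_pos'],s['tool_rot'],s['contact_force'])
    for j in range(1,n):
        if st[j,4]>60:
            P=w[l==j]; zt=np.nanpercentile(P[:,2],95); q=P[P[:,2]>zt-.004]
            print(st[j],c[j],'top',zt,'mid',(np.nanmin(q,0)+np.nanmax(q,0))/2,np.ptp(q,0),len(q))
E
python3 look.py; ls pics
```

```text
1.35 [ 0.56476176 -0.28058841  0.20272217] [-3.14082559e+00  1.58559772e-03  1.44968806e-01] [-1.11894796 -0.34228593  0.26695603]
[317 178  27  29 475] [329.14526316 190.31578947] top 0.09388967847480428 mid [ 0.56803835 -0.28508905  0.09235149] [0.01952141 0.01969263 0.00485985] 410
m.png
scene.png
top.png
w135.png
```

>>> play_rows:
  rows:
    - [0.2,0.5,3,0,0,0,1]
    - [0.2,0.5,6,0,0,0,0.6]
    - [0.2,0.5,9,0,0,0,0.6]
    - [0.2,0.5,11,0,0,0,0.6]
    - [0.2,0.5,11.9,0,0,0,0.6]
    - [0.2,0.5,11.9,0,0,0,0.6]
    - [0.2,0.5,11.9,0,0,0,0]
    - [0.2,0.5,11.9,0,0,0,0]
    - [0.2,0.5,11.9,0,0,0,0]
    - [0.2,0.5,11.9,0,0,0,0]
    - [0.2,0.5,11.9,0,0,0,0]
    - [0.2,0.5,11.9,0,0,0,0]
  squeeze: 20

```text
time: 2.6
tool_pos: [0.5674, -0.2861, 0.0852]
tool_rot: [3.141, -0.001, 0.143]
contact_force: [0.1, 0.1, 3.4]
opening: 0.0215
grip_force: 20.0
```

>>> play_rows:
  rows:
    - [0,0,-2,0,0,0,0]
    - [0,0,-6,0,0,0,0]
    - [0,0,-11,0,0,0,0]
    - [0,0,-16,0,0,0,0]
    - [0.1,-2,-20,0,0,0,0]
    - [0.2,-6,-22.5,0,0,0,0]
    - [0.3,-11,-22.5,0,0,0,0]
    - [0.4,-16,-22.5,0,0,0,0]
    - [0.5,-21,-22.5,0,0,0,0]
    - [0.6,-26,-22.5,0,0,0,0]
    - [0.8,-31,-22.5,0,0,0,0]
    - [0.9,-36,-22.5,0,0,0,0]
    - [1,-41,-22.5,0,0,0,0]
    - [1.1,-45,-22.5,0,0,0,0]
    - [1.2,-48,-22.5,0,0,0,0]
    - [1.2,-50,-22.5,0,0,0,0]
    - [1.2,-50,-22.5,0,0,0,0]
    - [1.2,-50,-22.5,0,0,0,0]
    - [1.2,-50,-22.5,0,0,0,0]

```text
time: 4.5
tool_pos: [0.508, 0.2096, 0.3096]
tool_rot: [3.141, 0.0, 0.142]
contact_force: [-0.1, -0.1, -0.4]
opening: 0.0211
grip_force: 20.0
```

```bash
python3 look.py; ls -t pics|head -1; cp $(ls -t pics/*|head -1) pics/hole.png
```

```text
4.5 [0.50804348 0.20955292 0.30961667] [3.14106485e+00 1.89876899e-04 1.41911958e-01] [-0.09033571 -0.05262125 -0.4493258 ]
[ 299  259   49   31 1195] [322.74811715 276.82594142] top 0.31869504342610916 mid [0.52171345 0.20953451 0.34299883] [0.03486805 0.02072944 0.05656919] 1173
w450.png
```

View pics/hole.png

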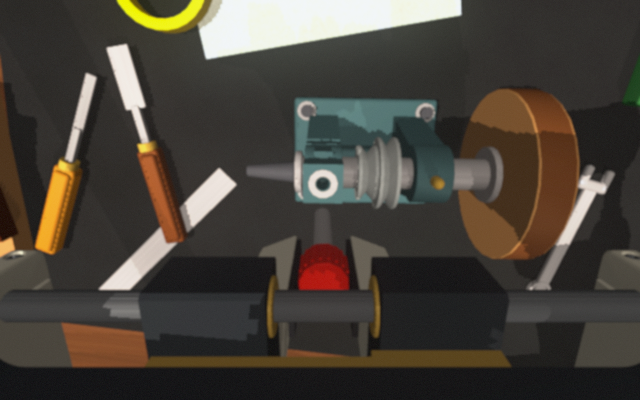

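The hole, a white ring, is at (323,184). The pin hangs straight with its nose at about (322,212), and the wheel is at (520,175).

Run:
```python
from look import *
sub=i[165:202,300:346]; ring=(sub.min(-1)>150)
v,u=np.nonzero(ring); (uc,vc),(rw,rh),_=cv2.fitEllipse(cv2.convexHull(np.stack([u,v],1).astype(np.float32)))
print(uc+300,vc+165,rw,rh,'hole',wcast(uc+300,vc+165,.158))
print('bossz',w[165:202,300:346][ring][:,2].mean(),w[165:202,300:346][ring].mean(0))
Q=w.reshape(-1,3); k=(Q[:,2]>.165)&(Q[:,2]<.215)&(Q[:,1]<.09)&(Q[:,1]>-.03); P=Q[k]
kt=P[P[:,2]>.182]; print('wheel',k.sum(),P.min(0),P.max(0),kt.mean(0),np.percentile(P[:,2],98))
# side-face edge fit : mean y at x bins
for lo in np.arange(.46,.6,.02):
    b=P[(P[:,0]>lo)&(P[:,0]<lo+.02)]
    if len(b)>10: print(round(lo+.01,3),len(b),b[:,1].min().round(4),b[:,1].max().round(4),b[:,2].max().round(4))
# foot bolts edges: teal
```

```text
310.91776180267334 182.52109146118164 34.05010223388672 53.85788345336914 hole [0.50678968 0.21935313 0.158     ]
bossz nan [nan nan nan]
wheel 7626 [0.4677781  0.01494525 0.16500454] [0.59184229 0.05852814 0.19568679] [0.53280272 0.03872895 0.18972718] 0.1944513707983591
0.47 276 0.0149 0.0453 0.1782
0.49 891 0.015 0.0481 0.1894
0.51 1288 0.0174 0.0504 0.1946
0.53 1517 0.0199 0.0534 0.1957
0.55 1604 0.0226 0.0559 0.1952
0.57 1458 0.0249 0.0581 0.1893
0.59 592 0.0267 0.0585 0.1769
```

Run:
```python
from look import *
sub=im[165:202,308:340]; g=sub.astype(int).min(-1)
n,l,st,c=cv2.connectedComponentsWithStats((g>150).astype(np.uint8))
for j in range(1,n): print(st[j],c[j]+[308,165],np.nanmedian(w[165:202,308:340][l==j],0))
d_=((g<60)).astype(np.uint8); n,l,st,c=cv2.connectedComponentsWithStats(d_)
for j in range(1,n):
    if st[j,4]>15: print('dark',st[j],c[j]+[308,165],wcast(*(c[j]+[308,165]),.158))
print(wcast(323,184,.158), s['tool_pos'])
Q=w.reshape(-1,3)
k=(abs(Q[:,2]-.19)<.004)&(Q[:,1]<.09)&(Q[:,1]>-.03);print('band .19',Q[k][:,0].min(),Q[k][:,0].max())
k=(abs(Q[:,2]-.18)<.003)&(Q[:,1]<.09)&(Q[:,1]>-.03);print('band .18',Q[k][:,0].min(),Q[k][:,0].max())
```

```text
[  0   4  30  30 527] [322.4629981  183.72485769] [0.50709307 0.20945448 0.15754375]
dark [ 9 14 12 11 93] [322.17204301 183.88172043] [0.50700127 0.20984422 0.158     ]
[0.50699783 0.20913851 0.158     ] [0.50813713 0.20944366 0.30969317]
band .19 0.4916863125403561 0.5675009304497657
band .18 0.47917695988472137 0.5803696092504856
```

>>> play_rows:
  rows:
    - [-0.1,0,3,0,0,0,0]
    - [-0.1,0,5.5,0,0,0,0]
    - [-0.1,0,6.8,0,0,0,0]
    - [-0.1,0,7.2,0,0,0,0]
    - [-0.1,0,7.6,0,0,0,0]
    - [-0.1,0,8,0,0,0,0]
    - [-0.1,0,8,0,0,0,0]

```text
time: 5.35
tool_pos: [0.5072, 0.21, 0.2299]
tool_rot: [3.141, -0.001, 0.143]
contact_force: [-0.1, -0.4, -1.8]
opening: 0.0215
grip_force: 20.0
```

>>> play_rows:
  rows:
    - [0,0,0.4,0,0,0,0]
    - [0,0,0.8,0,0,0,0]
    - [0,0,1.2,0,0,0,0]
    - [0,0,1.6,0,0,0,0]
    - [0,0,1.6,0,0,0,0]

```text
time: 5.85
tool_pos: [0.5067, 0.2101, 0.2129]
tool_rot: [3.141, 0.001, 0.143]
contact_force: [0.2, -2.1, -2.1]
opening: 0.0213
grip_force: 20.0
```

>>> play_rows:
  rows:
    - [0,0,0,0,0,0,0.4]
    - [0,0,0,0,0,0,0.4]
    - [0,0,0,0,0,0,0.4]
    - [0,0,-2,0,0,0,0.4]
    - [0,0,-5,0,0,0,0.4]
    - [0,0,-9,0,0,0,0.55]
    - [0,0,-9,0,0,0,0.55]
    - [0,0,-9,0,0,0,0.55]

```text
time: 6.65
tool_pos: [0.507, 0.2106, 0.3045]
tool_rot: [-3.141, -0.002, 0.143]
contact_force: [0.1, 0.0, -1.1]
opening: 0.0499
grip_force: 0.0
```

```bash
cat > head.py <<'E'
from h import *
im,d,w,m,s=pts('scene'); i=im.astype(int)
k=((i[...,0]>120)&(i[...,1]<60)&(i[...,2]<70)&(np.linalg.norm(w[...,:2]-[.507,.21],axis=-1)<.05)&(w[...,2]<.26))
P=w[k]; print('t',s['time'],'F',s['contact_force'].round(1),'TCP',s['tool_pos'].round(4),s['tool_rot'].round(3),'| head n',k.sum(),'v',np.nonzero(k)[0].mean().round(1) if k.any() else None,'top',np.nanpercentile(P[:,2],95).round(4) if k.any() else None,np.nanmedian(P,0).round(3) if k.any() else '')
E
python3 head.py; python3 look.py
```

```text
t 6.65 F [ 0.1  0.  -1.1] TCP [0.507  0.2106 0.3045] [-3.141e+00 -2.000e-03  1.430e-01] | head n 79 v 143.7 top 0.2211 [0.512 0.206 0.216]
6.7 [0.50654442 0.21038863 0.30327872] [-3.14154098e+00  5.44999701e-04  1.42927922e-01] [ 0.1576547  -0.1739971   0.40760372]
[307 193  34  33 845] [323.90414201 209.18106509] top 0.21793263827994072 mid [0.50594643 0.20963696 0.21643202] [0.02160637 0.02216291 0.00489108] 778
```

>>> play_rows:
  rows:
    - [-1,4,0,0,0.05,0,0.55]
    - [-2,8,0,-0.001,0.15,0.01,0.55]
    - [-4,12,0,-0.002,0.25,0.01,0.55]
    - [-5,16,2,-0.003,0.35,0.015,0.55]
    - [-5.9,17.5,5,-0.003,0.45,0.015,0.55]
    - [-5.9,17.5,7.2,-0.003,0.45,0.015,0.55]
    - [-5.9,17.5,7.2,-0.003,0.45,0.015,0.55]
    - [-5.9,17.5,7.2,-0.003,0.45,0.015,0.55]

```text
time: 7.55
tool_pos: [0.4739, 0.0287, 0.2319]
tool_rot: [-3.141, -0.449, 0.127]
contact_force: [0.9, -0.2, 0.5]
opening: 0.0504
grip_force: 0.0
```

Run:
```python
from look import *
print(s['tool_pos'],s['tool_rot'],Rt.round(4).tolist())
Q=((w-s['tool_pos'])@Rt).reshape(-1,3); W=w.reshape(-1,3)
k=(W[:,2]>.13)&(W[:,2]<.22)&(W[:,1]<.075)&(W[:,1]>0)&(W[:,0]>.42)&(W[:,0]<.62); P=Q[k]; print(k.sum())
for lo in np.arange(-.06,.08,.02):
    b=P[(P[:,0]>lo)&(P[:,0]<lo+.02)]
    if len(b)>20: print('x',round(lo+.01,3),len(b),'y',np.percentile(b[:,1],[1,99]).round(4),'zmin',np.percentile(b[:,2],1).round(4))
```

```text
[0.4738508  0.02871526 0.23186106] [-3.14093314 -0.44940851  0.12726908] [[0.8934, 0.1272, 0.4308], [0.1143, -0.9919, 0.0558], [0.4344, -0.0006, -0.9007]]
10689
x -0.05 344 y [-0.0149  0.0141] zmin 0.0601
x -0.03 1100 y [-0.0151  0.0143] zmin 0.0523
x -0.01 1707 y [-0.0252  0.0254] zmin 0.0124
x 0.01 2041 y [-0.0252  0.0207] zmin 0.0171
x 0.03 2023 y [-0.0152  0.0191] zmin 0.0528
x 0.05 1949 y [-0.015   0.0143] zmin 0.0616
x 0.07 1525 y [-0.0148  0.0143] zmin 0.0791
```

>>> play_rows:
  rows:
    - [0,0,3,0,0,0,0.55]
    - [0,0,5,0,0,0,0.55]
    - [0,0,6,0,0,0,0.55]
    - [0,0,6,0,0,0,0.55]
    - [0,0,6,0,0,0,0]
    - [0,0,6,0,0,0,0]
    - [0,0,6,0,0,0,0]
    - [0,0,6,0,0,0,0]
    - [0,0,6,0,0,0,0]
  squeeze: 10

```text
time: 8.5
tool_pos: [0.4994, 0.0325, 0.1786]
tool_rot: [-3.141, -0.451, 0.127]
contact_force: [-2.3, 4.6, 4.4]
opening: 0.0297
grip_force: 10.0
```

```bash
python3 head.py
```

```text
t 8.5 F [-2.3  4.6  4.4] TCP [0.4994 0.0325 0.1786] [-3.141 -0.451  0.127] | head n 80 v 143.8 top 0.2205 [0.511 0.207 0.216]
```

>>> play_rows:
  rows:
    - [0.21,0,0.003,0,-0.03,0,0]
    - [0.42,0,0.013,0,-0.06,0,0]
    - [0.63,0,0.028,0,-0.09,0,0]
    - [0.838,0,0.05,0,-0.12,0,0]
    - [1.046,0,0.079,0,-0.15,0,0]
    - [1.253,0,0.113,0,-0.18,0,0]
    - [1.459,0,0.154,0,-0.21,0,0]
    - [1.664,0,0.2,0,-0.24,0,0]
    - [1.867,0,0.253,0,-0.27,0,0]
    - [2.069,0,0.313,0,-0.3,0,0]
    - [2.069,0,0.313,0,-0.3,0,0]

```text
time: 9.65
tool_pos: [0.519, 0.035, 0.1844]
tool_rot: [-3.141, -0.149, 0.128]
contact_force: [-2.7, 2.1, 5.8]
opening: 0.0299
grip_force: 10.0
```

```bash
python3 head.py
```

```text
t 9.65 F [-2.7  2.1  5.8] TCP [0.519  0.035  0.1844] [-3.141 -0.149  0.128] | head n 76 v 143.6 top 0.2201 [0.51  0.206 0.216]
```

>>> play_rows:
  rows:
    - [0.175,0,0.002,0,-0.025,0,0]
    - [0.35,0,0.009,0,-0.05,0,0]
    - [0.525,0,0.02,0,-0.075,0,0]
    - [0.699,0,0.035,0,-0.1,0,0]
    - [0.699,0,0.035,0,-0.1,0,0]

```text
time: 10.2
tool_pos: [0.5261, 0.0359, 0.1851]
tool_rot: [-3.141, -0.05, 0.128]
contact_force: [-2.6, 3.5, 5.6]
opening: 0.0299
grip_force: 10.0
```

```bash
python3 head.py
```

```text
t 10.2 F [-2.6  3.5  5.6] TCP [0.5261 0.0359 0.1851] [-3.141 -0.05   0.128] | head n 79 v 145.7 top 0.215 [0.513 0.206 0.211]
```

>>> play_rows:
  rows:
    - [0.07,0,0,0,-0.01,0,0]
    - [0.14,0,0.001,0,-0.02,0,0]
    - [0.21,0,0.003,0,-0.03,0,0]
    - [0.28,0,0.006,0,-0.04,0,0]
    - [0.28,0,0.006,0,-0.04,0,0]

```text
time: 10.75
tool_pos: [0.5289, 0.0362, 0.1852]
tool_rot: [-3.141, -0.01, 0.128]
contact_force: [-2.3, 4.6, 6.8]
opening: 0.0295
grip_force: 10.0
```

```bash
python3 head.py
```

```text
t 10.75 F [-2.3  4.6  6.8] TCP [0.5289 0.0362 0.1852] [-3.141 -0.01   0.128] | head n 66 v 152.3 top 0.1891 [0.512 0.206 0.186]
```

>>> play_rows:
  rows:
    - [0.07,0,0,0,-0.01,0,0]
    - [0.14,0,0.001,0,-0.02,0,0]
    - [0.21,0,0.003,0,-0.03,0,0]
    - [0.21,0,0.003,0,-0.03,0,0]

```text
time: 11.2
tool_pos: [0.531, 0.0365, 0.1851]
tool_rot: [-3.141, 0.02, 0.128]
contact_force: [-2.8, 4.7, 7.6]
opening: 0.03
grip_force: 10.0
```

```bash
python3 head.py
```

```text
t 11.2 F [-2.8  4.7  7.6] TCP [0.531  0.0365 0.1851] [-3.141  0.02   0.128] | head n 65 v 152.6 top 0.1884 [0.512 0.207 0.185]
```

>>> play_rows:
  rows:
    - [-0.1,0,0,0,0.015,0,0]
    - [-0.2,0,0,0,0.03,0,0]
    - [-0.2,0,0,0,0.03,0,0]

```text
time: 11.55
tool_pos: [0.5295, 0.0363, 0.1851]
tool_rot: [-3.141, -0.013, 0.127]
contact_force: [0.6, 5.1, 2.1]
opening: 0.03
grip_force: 10.0
```

>>> play_rows:
  rows:
    - [0,0,0,0,0,0,0.55]
    - [0,0,0,0,0,0,0.55]
    - [0,0,0,0,0,0,0.55]
    - [0,0,-3,0,0,0,0.55]
    - [0,0,-7,0,0,0,0.55]
    - [0,0,-10,0,0,0,0.55]
    - [0,0,-10,0,0,0,0.3]
    - [0,0,-10,0,0,0,0.3]

```text
time: 12.35
tool_pos: [0.5279, 0.0354, 0.2847]
tool_rot: [3.141, -0.011, 0.127]
contact_force: [-0.3, -1.0, 0.3]
opening: 0.0388
grip_force: 0.0
```

```bash
python3 head.py
```

```text
t 12.35 F [-0.3 -1.   0.3] TCP [0.5279 0.0354 0.2847] [ 3.141 -0.011  0.127] | head n 64 v 152.6 top 0.1883 [0.513 0.207 0.185]
```

>>> play_rows:
  rows:
    - [0,-4,0,0,-0.01,0,0.1]
    - [0,-8,0,0,-0.01,0,0]
    - [0,-12,0,0,-0.01,0,0]
    - [0,-16,0,0,-0.01,0,0]
    - [0,-17.6,1,0,-0.01,0,0]
    - [0,-17.6,3,0,-0.01,0,0]
    - [0,-17.6,3.5,0,-0.01,0,0]
    - [0,-17.6,3.5,0,-0.01,0,0]
    - [0,-17.6,3.5,0,-0.01,0,0]
  squeeze: 10

```text
time: 13.3
tool_pos: [0.5062, 0.2096, 0.2498]
tool_rot: [-3.141, 0.0, 0.127]
contact_force: [0.8, -0.3, 0.4]
opening: 0.0007
grip_force: 0.0
```

```bash
python3 look.py; cp $(ls -t pics/w*|head -1) pics/push.png
```

```text
13.3 [0.50620896 0.20955279 0.24975491] [-3.14149709e+00  1.63973752e-04  1.26529183e-01] [ 0.81466318 -0.25670981  0.39564932]
[ 305  199   36   37 1021] [322.04701273 217.45445642] top 0.18534281724751536 mid [0.50707615 0.21016542 0.18375265] [0.02227358 0.02155372 0.00472814] 935
```

View pics/push.png

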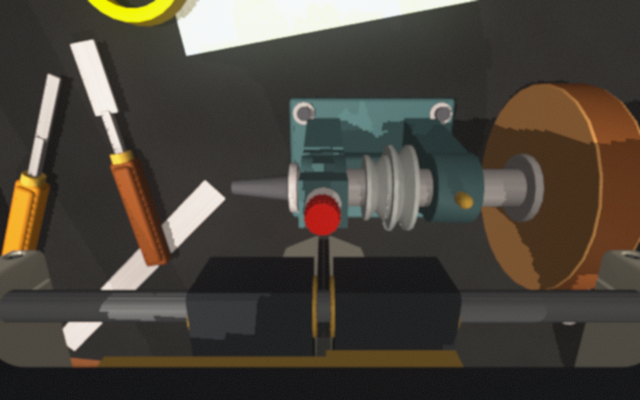

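The red head is at (322,217), its top at 0.185, centred under the closed fingers.

>>> play_rows:
  rows:
    - [0,0,2.5,0,0,0,0]
    - [0,0,4,0,0,0,0]
    - [0,0,4.6,0,0,0,0]
    - [0,0,4.7,0,0,0,0]
    - [0,0,4.8,0,0,0,0]
    - [0,0,4.9,0,0,0,0]
    - [0,0,4.9,0,0,0,0]

```text
time: 14.05
tool_pos: [0.5064, 0.2105, 0.2018]
tool_rot: [-3.141, -0.002, 0.128]
contact_force: [-0.2, -0.4, 4.0]
opening: 0.0011
grip_force: 2.0
```

>>> play_rows:
  rows:
    - [0,0,0.05,0,0,0,0]
    - [0,0,0.1,0,0,0,0]
    - [0,0,0.15,0,0,0,0]
    - [0,0,0.2,0,0,0,0]
    - [0,0,0.2,0,0,0,0]

```text
time: 14.55
tool_pos: [0.5067, 0.2105, 0.2004]
tool_rot: [-3.141, -0.003, 0.128]
contact_force: [0.0, 0.2, 8.3]
opening: 0.0003
grip_force: 4.3
```

>>> play_rows:
  rows:
    - [0,0,0.05,0,0,0,0]
    - [0,0,0.1,0,0,0,0]
    - [0,0,0.15,0,0,0,0]
    - [0,0,0.2,0,0,0,0]
    - [0,0,0.2,0,0,0,0]

```text
time: 15.05
tool_pos: [0.5064, 0.2105, 0.1976]
tool_rot: [-3.141, -0.002, 0.128]
contact_force: [0.3, 0.5, 3.6]
opening: 0.0005
grip_force: 1.6
```

>>> play_rows:
  rows:
    - [0,0,0.05,0,0,0,0]
    - [0,0,0.1,0,0,0,0]
    - [0,0,0.15,0,0,0,0]
    - [0,0,0.2,0,0,0,0]
    - [0,0,0.2,0,0,0,0]

```text
time: 15.55
tool_pos: [0.5063, 0.2105, 0.1954]
tool_rot: [-3.141, -0.002, 0.128]
contact_force: [0.4, 0.4, 5.8]
opening: 0.0007
grip_force: 2.9
```

>>> play_rows:
  rows:
    - [0,0,0.05,0,0,0,0]
    - [0,0,0.1,0,0,0,0]
    - [0,0,0.15,0,0,0,0]
    - [0,0,0.15,0,0,0,0]

```text
time: 15.95
tool_pos: [0.5064, 0.2105, 0.1953]
tool_rot: [-3.141, -0.003, 0.128]
contact_force: [-3.0, -1.1, 13.9]
opening: 0.0004
grip_force: 7.3
```

>>> play_rows:
  rows:
    - [0,0,0.05,0,0,0,0]
    - [0,0,0.1,0,0,0,0]
    - [0,0,0.1,0,0,0,0]

```text
time: 16.25
tool_pos: [0.5064, 0.2105, 0.1952]
tool_rot: [-3.141, -0.004, 0.128]
contact_force: [-4.7, -1.8, 19.7]
opening: 0.0005
grip_force: 10.2
```

>>> play_rows:
  rows:
    - [0,0,-0.5,0,0,0,0]
    - [0,0,-3,0,0,0,0]
    - [0,0,-7,0,0,0,0]
    - [0,0,-11,0,0,0,0]
    - [0,0,-11,0,0,0,0]
    - [0,0,-11,0,0,0,0]

```text
time: 16.85
tool_pos: [0.5059, 0.2103, 0.3024]
tool_rot: [-3.141, -0.001, 0.128]
contact_force: [-0.8, -0.1, -0.4]
opening: 0.0004
grip_force: 0.0
```

```bash
python3 head.py; python3 look.py
python3 - <<'E'
import cv2
from cell import optics
im,_=optics.read_camera('scene'); cv2.imwrite('pics/end.png',cv2.resize(im[130:250,240:400],None,fx=5,fy=5,interpolation=2)[:,:,::-1])
E
```

```text
t 16.85 F [-0.8 -0.1 -0.4] TCP [0.5059 0.2103 0.3024] [-3.141e+00 -1.000e-03  1.280e-01] | head n 60 v 154.7 top 0.1807 [0.513 0.207 0.177]
16.9 [0.50536677 0.21016224 0.30120991] [-3.14152502e+00  1.76745133e-03  1.27674666e-01] [-0.32927292 -0.57321503 -0.99209927]
[310 173  28  31 636] [323.1163522  187.52515723] top 0.178257624014483 mid [0.50772591 0.21004402 0.17670166] [0.02196864 0.02122715 0.00453851] 581
```

View pics/end.png

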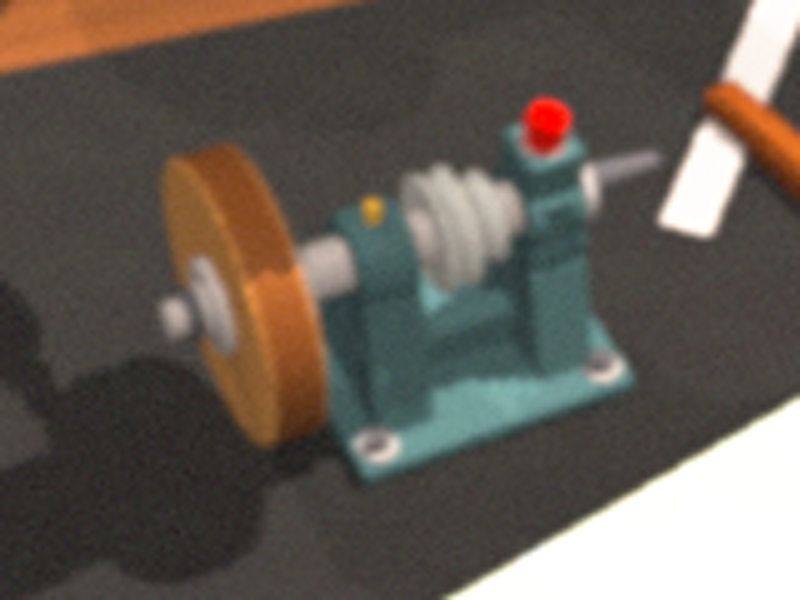

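The red head, at (547,125), sits flush on the boss. Its measured top is 0.178 m, exactly what a fully home pin should read, and the gripper is clear.

```bash
python3 -c "
from cell import robot
print(robot.hand_in())"
```

```text
the job is handed in; nothing more can be done
None
```

The arbor is locked: the pin caught in the cross-hole, went past its spring catch at under 20 N, its head sits flush on the bearing, and the job is handed in at about 17 s.

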